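# Stand a coil-former cheek in the slot and find its keys

### The job

Tip up the coil-former cheek that lies on the jig's ramp so that it stands upright in the jig's slot, then slide it along the slot, either way, until its two notches drop over the two hidden keys, and leave it standing there fully down on the slot floor. Leave the other things on the bench where they are.

Things in the scene. Friction and masses are not known exactly. Their poses are not given: they have to be found in the camera images.
- jig: Standing-up jig, fixed to the bench. Origin on the bench under the slot's middle; y along the slot, x across it (ramp on the -x side, two stop posts on the +x side), z up. Dark steel base: z 0 to 10 mm, x -65 to +45, y -85 to +85 mm. Two low walls on it, each 10 to 12 mm thick, y -75 to +75 mm, tops at z = 38 mm, form the slot between them.
- slot (a point): Middle of the slot's floor (jig z = 10 mm). Slot 10.5 mm wide, 28 mm deep, open at both ends. On its floor stand two steel keys, 10 mm along y, 7 mm high, as wide as the slot, 36 mm between centres. Where the pair is along the slot is not known: its midpoint is up to 11 mm to either side of the slot's middle. It lies hidden under the cheek, to be found by feel.
- posts (a point): Midway between the tops of the two aluminium stop posts (jig x 5.25, z 75 mm, on their slot-side face). The posts are flush with the slot's +x side: x 5.25 to 17.25 mm, y 13 to 23 mm to either side of the middle, tops at z = 75 mm.
- ramp (a point): Middle of the ramp's upper end (jig x -39, z 70 mm). Two aluminium rails, y 9 to 21 mm to either side of the middle, climb at 45 degrees away from the slot, from z = 40 mm at x = -9 mm to z = 70 mm at x = -39 mm. Behind that end there is only the base and the bench.
- cheek: Coil-former cheek: stiff straw-coloured slippery board, 100 mm wide (its y), 80 tall (its z), 8 thick (its x), about 0.1 kg, a dark square in the middle of each face. Origin: middle of the foot edge; z points to the top edge. Two notches 13 mm wide, 10 tall in the foot edge, 18 mm either side of the middle. Starts face down on the rails, foot over the slot against the posts, up to 10 mm off the middle along y.
- cheek_top (a point): Middle of the cheek's top edge (80 mm from its origin). At the start it overhangs the rails' upper end by about 20 mm, at about jig x -54, z 94 mm. Pushed there towards the posts, the cheek tips up on its foot and drops into the slot, onto the keys: then its top is at jig z = 97 mm and it slides freely along the slot. With its notches over the keys it drops 7 mm, top at z = 90 mm, and can slide no more than 1.5 mm.
- tape_a: roll of cream paper tape lying flat, 100 mm across, 24 mm high, just beyond the jig; bystander. Origin in the middle of its underside.
- tape_b: small white roll of tape lying flat, 52 mm across, 18 mm high, just beyond the jig; bystander. Origin in the middle of its underside.
- reel: reel of copper wire standing on its flange, 64 mm across, 57 mm high; bystander. Origin in the middle of its underside.
- wrench: steel wrench lying flat, 180 mm long; bystander. Origin in the middle of its underside.
- varnish: closed amber jar, 48 mm across, 100 mm high; bystander. Origin in the middle of its underside.
- pile: pile of four spare cheeks lying flat, 80 x 100 x 24 mm; bystander. Origin in the middle of its underside.
Things that resemble listed ones, but are neither listed nor needed, are in the scene too. There is more than one size of the cheek; the one meant has the size given above.

How it is judged:
By the outcome, as a careful person would: the job done as asked, in the order asked, and still so for the second after the job is handed in, with the robot touching nothing.
It also fails if it takes over 51 s, if anything falls off the work surface, if the arm or the gripper's body presses on something with over 40 N, if the wrist force passes 120 N, or if a joint passes its speed limit or range.

### The arm

A 6-joint arm with a two-finger parallel gripper is mounted at the origin on the work surface. World frame = base frame: x ahead of the robot, y to its left, z up, the work surface at z = 0. Lengths are in mm, angles in rad, forces in N, time in s.
With the tool pointing down it reaches from about 300 to 775 mm from the base axis. Payload 14.6 kg.
Tool frame: the origin (TCP) lies at the very end of the fingers, on their centre line; the grasp point (between the pads) lies 19 mm behind it (manip.grip_point_offset is the distance from the TCP to the grasp point, in mm); z points along the fingers, y is the line along which they close (so a half turn about z gives the same grasp; the last joint's range is limited). The gripper opens to 94 mm and grips with 3 to 60 N. Pads are 16 mm wide; open, the fingers measure 119 mm over their backs; the gripper's body (75 mm by 177 mm) begins 78 mm behind the grasp point.
Start: joints at [-1.325, 0.3, 1.521, -0, 1.321, -0.067], TCP at [169.241, -523.304, 205.446] pointing down, gripper open.
Joint ranges: [-3.03, 3.03], [-0.79, 2.21], [0.23, 2.52], [-1.04, 4.18], [0, 3.07], [-2.55, 2.55]. Speed limits (rad/s): [2.22, 2.22, 2.57, 3.14, 3.14, 3.14].

### API

Orientations are given as [roll, pitch, yaw] about the fixed x, y, z axes, in that order (R = Rz(yaw) Ry(pitch) Rx(roll)).
In Python, from cell import telemetry, eyes, manip gives the robot as it stands.
- The arm moves only by the tool play_rows, never from a script. Its arguments are lists of equal length, an entry for each row: "translation": the shift along the world's x, y, z in m, a list of three; "yaw": the turn about the world's z in rad. A call has 1 to 12 rows; each row is the pose to reach, as a shift and turn from the pose commanded when the call began; what a row does not reach only later rows make up. A row lasts 1/8 s, in which the tool goes at most 62.5 mm and 10.7 degrees, less where a joint would pass 70% of its speed; a pose out of reach is approached as far as the arm can. A call with a gripper value outside its range is refused whole. "hand" is the opening, from 0 (shut) to 1 (fully open), set as the call begins (left out, the last holds). The fingers move at their own pace and stop on an object; "force" is the grip in N (left out, the last holds). Time passes only in rows, so rows that repeat a pose let the fingers close. It gives the time, the measured TCP pose, the force, the opening and the grip force at its end, in the units of the state.
- telemetry.read_state(): the state, without advancing time (a new reading comes with each control period).
- eyes.camera(name): name is "side" or "top" or "wrist"; returns a dict with "pixels" (400x640x3 uint8, red, green, blue), "fx", "fy", "cx", "cy" (pixels), "dist_coeffs" ([k1, k2, p1, p2, k3] as OpenCV has them; the pictures are not rectified), "cam_to_world" (4x4, takes a point from camera to world coordinates); the wrist camera has in their place "T_tool_cam" (4x4, takes a point from camera to tool coordinates, whose origin is the TCP and whose axes are the flange's). Camera axes: x right, y up, looking along -z (the intrinsics and any distortion apply to the point x, -y, -z); pixel columns grow to the right and rows downward; lengths in mm; the calibration is good to about 2 mm. A picture is of the moment at which its call begins: read the wrist's pose just before it. There is no depth.
- manip.sign_off(): hands the job in; it is judged then, once.
The state is a dict: "clock": time; "joints": joint angles; "qd": joint speeds; "effort": joint torques, N m; "eef_pos": TCP position; "eef_rot": TCP orientation; "wrist_force": force on the tool from outside, world axes, zero at the start; "moment": the same for the moment, N m; "finger_gap": finger opening in mm; "finger_force": force on a finger pad.
Only numpy, scipy, OpenCV 4.12 (cv2) and the standard library are available. Lean on these libraries where they do the work, as an engineer would, in place of code of your own. Each camera call takes 0.05 s, during which the arm holds its last target. There are 200 camera calls.

## Working session

There is one attempt and no reset: what is moved stays moved. The work goes in short steps, Python scripts to look and compute and a tool call to move; the robot and the scene stay as the last step left them, time stands still between calls to the robot, and variables do not carry over. Pictures are saved under pics/ and viewed, at most 10 in all, crops included, and the job is handed in when it is done.

Besides the shell and the picture viewer there is one more tool, called as name(argument=value, ...), one argument or row to a line, values as JSON. play_rows: Moves the arm, as the interface text tells. Its arguments: {"type":"object","properties":{"translation":{"type":"array","items":{"type":"array","items":{"type":"number"}}},"yaw":{"type":"array","items":{"type":"number"}},"hand":{"type":"number"},"force":{"type":"number"}},"required":["translation","yaw"]}

```bash
mkdir -p pics
python3 - <<'E'
from cell import telemetry, eyes, manip
import cv2,numpy as np,pickle
s=telemetry.read_state();print(s)
for n in("side","top"):
    c=eyes.camera(n);pickle.dump(c,open(f"pics/{n}0.pkl","wb"))
    cv2.imwrite(f"pics/{n}0.png",c["pixels"][:,:,::-1]);print(n,c["fx"],c["fy"],c["cx"],c["cy"],c["dist_coeffs"],np.round(c["cam_to_world"],3))
E
```

```text
{'clock': 0.0, 'joints': array([-1.32460998e+00,  3.00484400e-01,  1.52159949e+00, -1.94220064e-05,
        1.32067076e+00, -6.66259348e-02]), 'qd': array([ 0.00081622,  0.0010658 ,  0.00146149, -0.0019528 ,  0.00101261,
       -0.00059772]), 'effort': array([ 7.69855487e-04, -5.31806982e+01, -3.52738130e+01,  7.08738528e-02,
        2.43731408e-02, -6.63913033e-05]), 'eef_pos': array([ 169.16901169, -523.06020762,  204.87123968]), 'eef_rot': array([-3.14043198e+00, -5.85918568e-05,  3.12817062e-01]), 'wrist_force': array([ 0.69832322,  0.24208988, -0.27977844]), 'moment': array([-0.0017356 , -0.01538021, -0.05428791]), 'finger_force': 0.0, 'finger_gap': 93.85331243194813}
side 391.10959343785385 391.10959343785385 320.097881428943 201.4017869284618 [-0.03612944  0.          0.          0.          0.        ] [[-9.68000e-01  1.64000e-01 -1.90000e-01  3.91403e+02]
 [-2.50000e-01 -5.60000e-01  7.90000e-01  8.04246e+02]
 [ 2.30000e-02  8.12000e-01  5.83000e-01  7.00394e+02]
 [ 0.00000e+00  0.00000e+00  0.00000e+00  1.00000e+00]]
top 415.5512927801607 415.5512927801607 325.36848350601986 200.07334921841274 [0.00382653 0.         0.         0.         0.        ] [[-2.800000e-02  9.900000e-01 -1.410000e-01  4.008580e+02]
 [-1.000000e+00 -2.600000e-02  1.200000e-02 -1.113300e+01]
 [ 8.000000e-03  1.410000e-01  9.900000e-01  1.385449e+03]
 [ 0.000000e+00  0.000000e+00  0.000000e+00  1.000000e+00]]
```

View pics/side0.png

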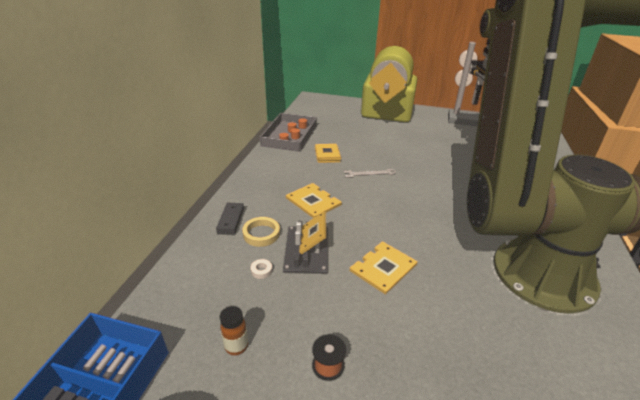

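View pics/top0.png

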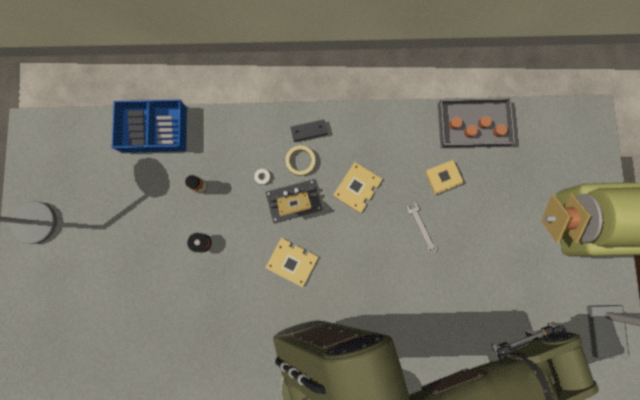

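The side view shows the jig near (305,247) and the top view near (295,201). In the top view the ramp is on the robot side (image bottom), with the tapes beyond at (263,176) and (300,160). I'll enlarge both crops.

Run:
```python
import cv2,numpy as np
a=cv2.imread("pics/top0.png")[170:234,250:340];b=cv2.imread("pics/side0.png")[205:280,270:345]
a=cv2.resize(a,None,fx=6,fy=6,interpolation=cv2.INTER_CUBIC);cv2.imwrite("pics/ct.png",a)
b=cv2.resize(b,None,fx=8,fy=8,interpolation=cv2.INTER_CUBIC);cv2.imwrite("pics/cs.png",b)
```

```text
(no output)
```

View pics/ct.png

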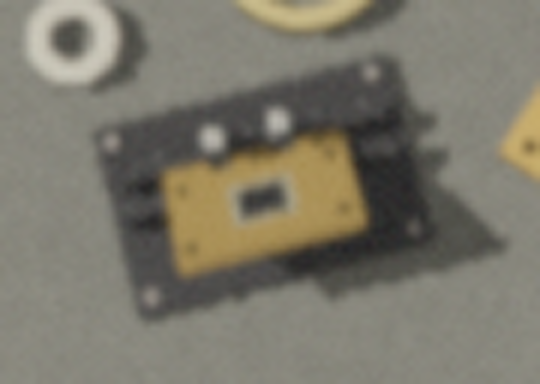

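View pics/cs.png

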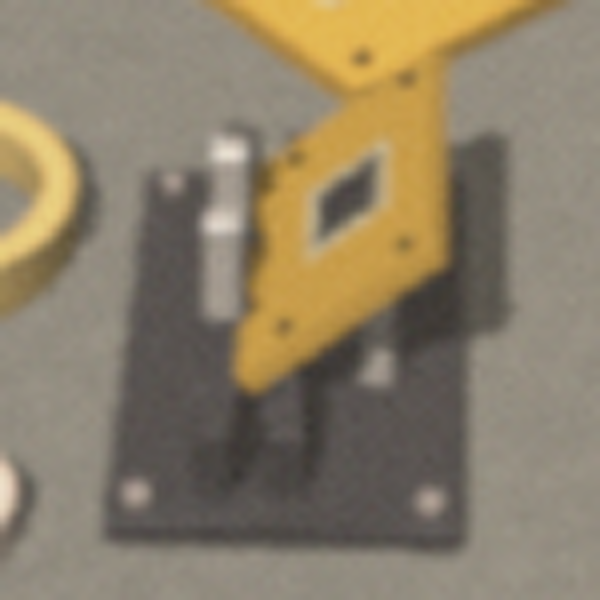

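```bash
cat > h.py <<'E'
import numpy as np,cv2,pickle
from scipy.optimize import least_squares
def proj(c,P,T=None):
    M=np.linalg.inv(c["cam_to_world"] if T is None else T);q=np.c_[P,np.ones(len(P))]@M.T
    q=q[:,:3]*[1,-1,-1]
    K=np.array([[c["fx"],0,c["cx"]],[0,c["fy"],c["cy"]],[0,0,1]])
    return cv2.projectPoints(q,np.zeros(3),np.zeros(3),K,np.array(c["dist_coeffs"],float))[0][:,0]
def R(a):return np.array([[np.cos(a),-np.sin(a),0],[np.sin(a),np.cos(a),0],[0,0,1]])
def jw(p,P):return np.asarray(P,float)@R(p[2]).T+[p[0],p[1],0]
E
python3 - <<'E'
from h import *
t=pickle.load(open("pics/top0.pkl","rb"));s=pickle.load(open("pics/side0.pkl","rb"))
ct=lambda u:(np.array(u,float)+.5)/6-.5+[250,170]
cs=lambda u:(np.array(u,float)+.5)/8-.5+[270,205]
JT=[(45,85,10),(45,-85,10),(-65,-85,10),(-65,85,10),(11.25,18,75),(11.25,-18,75)]
UT=ct([(98,132),(393,55),(435,235),(148,318),(212,133),(278,118)])
JS=[(45,85,0),(-65,85,0),(11.25,-18,75),(11.25,18,75)]
US=cs([(105,540),(465,548),(230,150),(223,213)])
f=lambda p:np.r_[(proj(t,jw(p,JT))-UT).ravel(),(proj(s,jw(p,JS))-US).ravel()]
r=least_squares(f,[450,50,.2]);p=r.x;print(p,np.round(r.fun,1))
# per-camera
for g in(lambda p:(proj(t,jw(p,JT))-UT).ravel(),lambda p:(proj(s,jw(p,JS))-US).ravel()):print(least_squares(g,p).x)
# cheek: foot x~1..5; unknown foot x, z, tilt 45, yoff
C=[(180,275),(368,230),(160,170),(348,130)];D=[(262,393),(450,262)]
def ch(q):
    x0,z0,a,y0=q;return [(x0-80*np.cos(a),y0+50,z0+80*np.sin(a)),(x0-80*np.cos(a),y0-50,z0+80*np.sin(a)),(x0,y0+50,z0),(x0,y0-50,z0)]
# upper-face edges: rails surface + 8mm normal; solve y0 only w/ geometry
x0,z0=5.25,44
for yy in (-10,-5,0,5,10):
    P=ch((5.25-5.6+3,40,np.pi/4,yy));print(yy,np.round((proj(t,jw(p,P))-ct(C)).ravel(),1))
np.save("jig.npy",p)
print(jw(p,[(-54,0,94),(5.25,0,75),(-39,0,70)]))
E
```

```text
[6.09538294e+02 7.78574092e+01 2.44079767e-01] [-0.2 -0.5 -0.4 -1.   1.4  0.3 -0.2  0.1  1.1  0.6  1.   0.1 -0.2  1.
 -0.2  1.1 -0.  -0.3  0.1  1. ]
[6.09395055e+02 7.93703792e+01 2.40602945e-01]
[6.10311317e+02 7.52613096e+01 2.49389176e-01]
-10 [ 4.4 -2.5  4.  -3.5  4.9  0.4  3.  -1. ]
-5 [ 2.8 -2.   2.4 -3.   3.4  0.8  1.6 -0.6]
0 [ 1.3 -1.6  0.9 -2.6  1.9  1.2  0.1 -0.2]
5 [-0.3 -1.2 -0.7 -2.2  0.4  1.6 -1.4  0.2]
10 [-1.8 -0.7 -2.2 -1.8 -1.1  2.  -2.9  0.6]
[[557.13884767  64.80758186  94.        ]
 [614.63268492  79.12614245  75.        ]
 [571.6942495   68.4325339   70.        ]]
```

The fit puts the jig at about (609.5, 78), yaw 0.244, with the cheek about +3 mm along y. First I'll move above the point behind the ramp, with the hand partly shut.

play_rows(
  translation=[
    [0.06, 0.097, 0],
    [0.12, 0.194, 0],
    [0.18, 0.292, 0],
    [0.24, 0.39, 0],
    [0.3, 0.487, 0],
    [0.357, 0.583, 0],
    [0.357, 0.583, 0],
    [0.357, 0.583, 0],
    [0.357, 0.583, 0],
    [0.357, 0.583, 0],
    [0.357, 0.583, 0],
    [0.357, 0.583, 0],
  ],
  yaw=[-0.03, -0.07, -0.07, -0.07, -0.07, -0.07, -0.07, -0.07, -0.07, -0.07, -0.07, -0.07],
  hand=0.4,
)

```text
clock: 1.6
eef_pos: [526.8, 62.5, 204.5]
eef_rot: [-3.141, 0.001, 0.247]
wrist_force: [-0.3, -0.0, -0.7]
finger_gap: 37.3
finger_force: 0.0
```

Run:
```python
from h import *
from cell import telemetry,eyes
from scipy.spatial.transform import Rotation as Ro
s=telemetry.read_state();c=eyes.camera("wrist")
T=np.eye(4);T[:3,:3]=Ro.from_euler("xyz",s["eef_rot"]).as_matrix();T[:3,3]=s["eef_pos"]
c["cam_to_world"]=T@np.array(c["T_tool_cam"]);pickle.dump(c,open("pics/w1.pkl","wb"))
print(s["eef_pos"],np.round(c["cam_to_world"],2))
cv2.imwrite("pics/w1.png",c["pixels"][:,:,::-1])
p=np.load("jig.npy")
print(proj(c,jw(p,[(45,85,10),(45,-85,10),(11.25,18,75),(11.25,-18,75),(-56.8,50,91.2),(-56.8,-50,91.2)])))
```

```text
[526.84807517  62.50751141 204.46948244] [[ 2.4000e-01  9.4000e-01  2.4000e-01  5.9735e+02]
 [-9.7000e-01  2.4000e-01  6.0000e-02  7.9850e+01]
 [ 0.0000e+00 -2.5000e-01  9.7000e-01  3.8306e+02]
 [ 0.0000e+00  0.0000e+00  0.0000e+00  1.0000e+00]]
[[255.47896975  68.1766124 ]
 [402.9212671   68.46990113]
 [311.44205573  94.83508066]
 [348.44977057  94.90669762]
 [278.67150081 166.84037457]
 [380.90281234 167.02620834]]
```

View pics/w1.png

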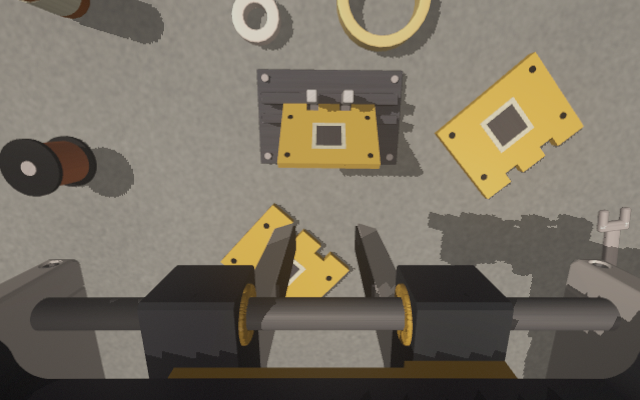

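The wrist view agrees with the fit to about 1 mm: plate corners at (258,69) and (402,69), posts at (312,95) and (348,95), cheek top edge from (277,167) to (381,167). Next I go down and make contact.

play_rows(
  translation=[
    [0, 0, -0.05],
    [0, 0, -0.1],
    [0, 0, -0.124],
    [0, 0, -0.124],
    [0.008, 0.002, -0.124],
    [0.013, 0.0032, -0.124],
    [0.018, 0.0045, -0.124],
    [0.022, 0.0055, -0.124],
    [0.026, 0.0065, -0.124],
    [0.03, 0.0075, -0.124],
    [0.034, 0.0085, -0.124],
    [0.038, 0.0095, -0.124],
  ],
  yaw=[0, 0, 0, 0, 0, 0, 0, 0, 0, 0, 0, 0],
)

```text
clock: 3.15
eef_pos: [564.5, 69.3, 81.4]
eef_rot: [-3.142, -0.0, 0.243]
wrist_force: [0.5, 0.4, -0.5]
finger_gap: 37.8
finger_force: 0.3
```

play_rows(
  translation=[
    [0.004, 0.001, 0],
    [0.008, 0.002, 0],
    [0.012, 0.003, 0],
    [0.016, 0.004, 0],
    [0.019, 0.0047, 0],
    [0.022, 0.0055, 0],
    [0.024, 0.006, 0],
    [0.026, 0.0065, 0],
    [0.028, 0.007, 0],
    [0.03, 0.0075, 0],
    [0.0315, 0.0078, 0],
    [0.0315, 0.0078, 0],
  ],
  yaw=[0, 0, 0, 0, 0, 0, 0, 0, 0, 0, 0, 0],
)

```text
clock: 4.65
eef_pos: [595.8, 77.0, 81.4]
eef_rot: [3.142, 0.0, 0.243]
wrist_force: [0.3, 0.3, 0.2]
finger_gap: 37.9
finger_force: 0.0
```

```bash
cat > look.py <<'E'
import sys
from h import *
from cell import telemetry,eyes
from scipy.spatial.transform import Rotation as Ro
n=sys.argv[1];im=[]
s=telemetry.read_state();print(s["eef_pos"],s["wrist_force"])
p=np.load("jig.npy")
for k in("wrist","side"):
    c=eyes.camera(k)
    if k=="wrist":
        T=np.eye(4);T[:3,:3]=Ro.from_euler("xyz",s["eef_rot"]).as_matrix();T[:3,3]=s["eef_pos"]
        c["cam_to_world"]=T@np.array(c["T_tool_cam"]);a=c["pixels"][20:220,200:460];z=3
    else:a=c["pixels"][205:280,270:345];z=8
    pickle.dump(c,open(f"pics/{k}{n}.pkl","wb"));im.append(cv2.resize(a,(400,300) if k=="wrist" else (400,400),interpolation=cv2.INTER_CUBIC)[:,:,::-1])
    print(k,proj(c,jw(p,[(0,50,97),(0,-50,97),(0,50,90),(0,-50,90)])).round(1).tolist())
o=np.zeros((400,800,3),np.uint8);o[:300,:400]=im[0];o[:,400:]=im[1]
cv2.imwrite(f"pics/look{n}.png",o)
E
python3 look.py 2
```

```text
[595.80007279  77.02381482  81.41418011] [0.34886641 0.31835243 0.16674482]
wrist [[241.6, 225.3], [415.7, 224.9], [244.7, 221.3], [412.2, 220.9]]
side [[301.4, 233.9], [303.2, 208.7], [301.4, 236.2], [303.2, 210.9]]
```

View pics/look2.png

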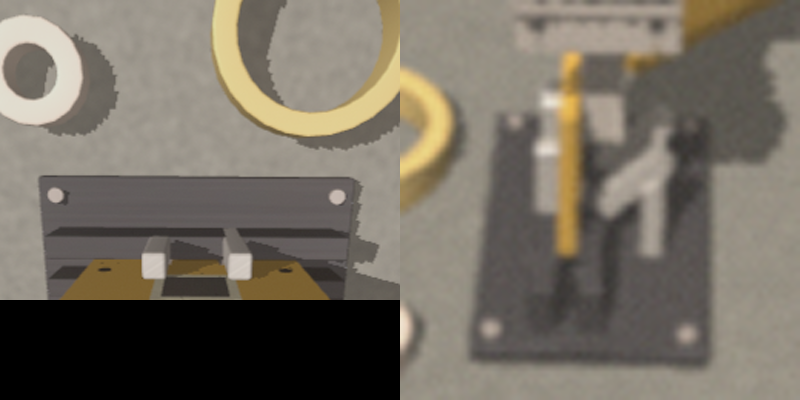

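The cheek stands upright in the slot: the side view shows it as a vertical bar from (570,55) to (568,255). I'll measure its top edge in the wrist image.

```bash
cat > edge.py <<'E'
import sys
from h import *
c=pickle.load(open(f"pics/wrist{sys.argv[1]}.pkl","rb"));p=np.load("jig.npy")
h=cv2.cvtColor(c["pixels"],cv2.COLOR_RGB2HSV);m=(h[...,0]>15)&(h[...,0]<30)&(h[...,1]>120)&(h[...,2]>60)
for r in range(190,262,4):
    x=np.flatnonzero(m[r,200:460])+200
    print(r,x.min() if len(x) else None,x.max() if len(x) else None,len(x),h[r,300,2])
cv2.imwrite("pics/e%s.png"%sys.argv[1],cv2.resize(c["pixels"][170:260,210:450,::-1],None,fx=3,fy=3))
E
python3 edge.py 2
```

```text
190 None None 0 202
194 260 392 89 205
198 257 395 102 209
202 253 399 111 204
206 250 403 86 131
210 247 406 104 124
214 244 409 108 122
218 240 412 113 123
222 237 416 180 124
226 234 419 170 125
230 231 423 193 124
234 229 425 197 222
238 229 425 197 222
242 230 424 195 153
246 233 424 177 157
250 None None 0 183
254 None None 0 182
258 None None 0 182
```

View pics/e2.png

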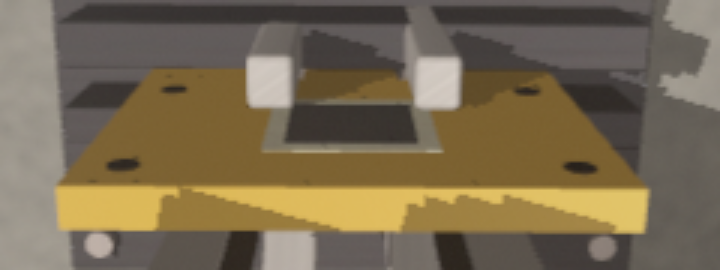

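```bash
cat > fit.py <<'E'
import sys
from h import *
# top-face corners in wrist picture: far-left, far-right, near-right, near-left
def fit(n,U):
    c=pickle.load(open(f"pics/wrist{n}.pkl","rb"));p=np.load("jig.npy")
    def g(q):
        x,y,z,tilt,w=q;d=np.array([-np.cos(tilt)*8,0,np.sin(tilt)*8])
        A=np.array([(x,50,z),(x,-50,z)],float);P=np.r_[A,A[::-1]+d]
        P=P@R(w).T;P[:,1]+=y
        return (proj(c,jw(p,P))-U).ravel()
    r=least_squares(g,[4,0,97,0,0]);print("x+ edge, y, z, tilt, yaw",r.x.round(3),r.fun.round(1))
fit(sys.argv[1],np.array(eval(sys.argv[2]),float))
E
python3 fit.py 2 "[(229,231.8),(425.8,232.5),(425.2,247.5),(229.3,246.5)]"
```

```text
x+ edge, y, z, tilt, yaw [ 3.49100e+00  8.85000e-01  1.16919e+02  1.03000e-01 -7.00000e-03] [-0.2 -0.3  0.1 -0.1 -0.1  0.1  0.2  0.3]
```

The fit says the cheek's top is still at z≈117, so the foot is at the wall tops and has not dropped. I'll nudge it slightly further and look again.

play_rows(
  translation=[
    [0.001, 0.0002, 0],
    [0.002, 0.0005, 0],
    [0.002, 0.0005, 0],
    [0.002, 0.0005, 0],
  ],
  yaw=[0, 0, 0, 0],
)

```text
clock: 5.25
eef_pos: [597.2, 77.3, 81.5]
eef_rot: [3.142, 0.002, 0.243]
wrist_force: [-5.7, -2.3, 3.5]
finger_gap: 37.7
finger_force: 2.9
```

```bash
python3 look.py 3; python3 edge.py 3
python3 - <<'E'
from h import *
p=np.load("jig.npy");c=pickle.load(open("pics/side3.pkl","rb"))
for z in (10,17,38):print(z,proj(c,jw(p,[(-4,51,z),(4,51,z),(-4,51,z+80),(4,51,z+80)])).round(1).tolist())
h=cv2.cvtColor(c["pixels"],cv2.COLOR_RGB2HSV);m=(h[...,0]>15)&(h[...,0]<30)&(h[...,1]>120)
for r in range(210,262,3):print(r,np.flatnonzero(m[r,285:330])+285)
E
```

```text
[597.20599672  77.27585994  81.45024932] [-5.7205571  -2.28980239  3.53808729]
wrist [[241.6, 227.7], [415.3, 227.3], [244.8, 223.6], [411.9, 223.2]]
side [[301.4, 233.9], [303.2, 208.7], [301.4, 236.2], [303.2, 210.9]]
190 None None 0 132
194 None None 0 208
198 261 394 62 204
202 257 399 71 204
206 253 402 78 201
210 250 406 141 122
214 246 410 165 130
218 245 412 168 224
222 245 411 167 224
226 245 411 167 223
230 None None 0 185
234 None None 0 185
238 None None 0 184
242 None None 0 184
246 None None 0 183
250 None None 0 184
254 None None 0 184
258 None None 0 183
10 [[303.1, 260.8], [299.9, 260.7], [303.1, 236.5], [299.7, 236.4]]
17 [[303.1, 258.8], [299.9, 258.7], [303.1, 234.2], [299.7, 234.2]]
38 [[303.1, 252.6], [299.9, 252.5], [303.0, 227.4], [299.6, 227.3]]
210 [323 324 325 326 327 328]
213 []
216 [301 302 312 313 314 315 316 317]
219 [301 302]
222 [301 302]
225 [301 302]
228 [300 301 302]
231 [300 301 302]
234 [300 301 302 303]
237 [300 301 302 303]
240 [300 301 302 303]
243 [300 301 302 303]
246 [300 301 302 303]
249 [300 301 302 303]
252 [300 301 302 303]
255 [300 301 302 303]
258 [301 302]
261 []
```

It dropped, and the edge width (167 px) matches a top at z≈90. I'll back the fingers off and measure again.

play_rows(
  translation=[
    [-0.004, -0.001, 0],
    [-0.008, -0.002, 0],
    [-0.008, -0.002, 0],
    [-0.008, -0.002, 0],
  ],
  yaw=[0, 0, 0, 0],
)

```text
clock: 5.85
eef_pos: [589.8, 75.5, 81.5]
eef_rot: [3.142, -0.0, 0.243]
wrist_force: [0.4, -0.5, -0.4]
finger_gap: 37.6
finger_force: 0.0
```

```bash
python3 look.py 4; python3 edge.py 4|head -12
```

```text
[589.83512588  75.52342076  81.53947936] [ 0.38503237 -0.53190763 -0.37144998]
wrist [[240.9, 215.0], [416.4, 214.6], [244.1, 211.4], [412.9, 211.0]]
side [[301.4, 233.9], [303.2, 208.7], [301.4, 236.2], [303.2, 210.9]]
190 259 396 65 205
194 255 400 73 205
198 252 404 100 126
202 248 408 148 126
206 244 412 169 174
210 244 412 169 223
214 245 412 168 224
218 245 411 167 221
222 None None 0 186
226 None None 0 185
230 None None 0 185
234 None None 0 185
```

View pics/e4.png

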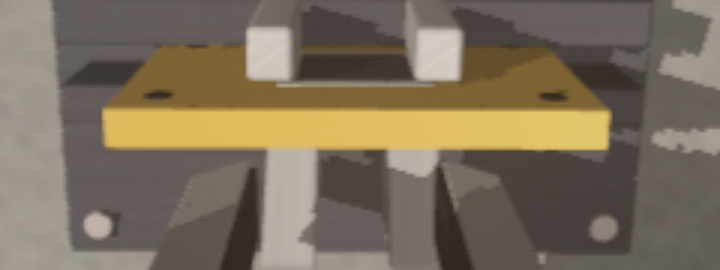

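The view shows the cheek's top face from (103,109) to (609,148) in the crop.

```bash
python3 fit.py 4 "[(244.4,206),(412.5,206.2),(412.6,219.3),(244.4,219.3)]"
```

```text
x+ edge, y, z, tilt, yaw [ 2.782e+00 -2.900e-02  8.853e+01  2.550e-01 -3.000e-03] [ 0.  -0.1  0.  -0.2 -0.1  0.2  0.   0.1]
```

Seated height is likely (top about 89–90 mm). I'll confirm by feel, pushing an end of the cheek with closed fingers.

play_rows(
  translation=[
    [-0.005, 0, 0.03],
    [-0.005, 0, 0.07],
    [0, 0.04, 0.07],
    [0, 0.08, 0.07],
    [0, 0.08, 0.07],
    [0, 0.08, 0.02],
    [0, 0.08, -0.024],
    [0, 0.08, -0.024],
    [0, 0.08, -0.024],
  ],
  yaw=[0, 0, 0, 0, 0, 0, 0, 0, 0],
  hand=0,
)

```text
clock: 7.08
eef_pos: [590.7, 155.3, 59.4]
eef_rot: [3.141, -0.002, 0.242]
wrist_force: [0.6, -1.1, 0.3]
finger_gap: 0.1
finger_force: 0.0
```

play_rows(
  translation=[
    [0.0012, -0.005, 0],
    [0.0024, -0.01, 0],
    [0.0031, -0.0125, 0],
    [0.0034, -0.0135, 0],
    [0.0036, -0.0145, 0],
    [0.0039, -0.0155, 0],
    [0.0041, -0.0165, 0],
    [0.0044, -0.0175, 0],
    [0.0044, -0.0175, 0],
  ],
  yaw=[0, 0, 0, 0, 0, 0, 0, 0, 0],
)

```text
clock: 8.2
eef_pos: [594.2, 138.0, 57.4]
eef_rot: [-3.142, -0.0, 0.243]
wrist_force: [0.4, -0.3, 0.8]
finger_gap: 0.4
finger_force: 0.0
```

play_rows(
  translation=[
    [0.0002, -0.001, 0],
    [0.0005, -0.002, 0],
    [0.0005, -0.002, 0],
  ],
  yaw=[0, 0, 0],
)

```text
clock: 8.57
eef_pos: [594.7, 136.5, 57.8]
eef_rot: [-3.141, -0.001, 0.243]
wrist_force: [-1.0, 5.1, 3.6]
finger_gap: 0.5
finger_force: 2.5
```

play_rows(
  translation=[
    [0.0002, -0.001, 0],
    [0.0005, -0.002, 0],
    [0.0005, -0.002, 0],
  ],
  yaw=[0, 0, 0],
)

```text
clock: 8.95
eef_pos: [595.3, 136.0, 58.5]
eef_rot: [-3.139, -0.002, 0.243]
wrist_force: [-3.3, 14.4, 8.7]
finger_gap: 0.4
finger_force: 7.5
```

The cheek resists at 14 N, so it is keyed. I'll back off, rise clear and verify with the wrist camera.

play_rows(
  translation=[
    [-0.002, 0.007, 0],
    [-0.004, 0.016, 0],
    [-0.004, 0.016, 0.04],
    [-0.004, 0.016, 0.09],
    [-0.02, -0.03, 0.12],
    [-0.06, -0.08, 0.12],
    [-0.08, -0.08, 0.12],
    [-0.08, -0.08, 0.12],
    [-0.08, -0.08, 0.12],
  ],
  yaw=[0, 0, 0, 0, 0, 0, 0, 0, 0],
)

```text
clock: 10.07
eef_pos: [515.8, 54.4, 177.5]
eef_rot: [3.141, -0.0, 0.243]
wrist_force: [-0.0, -0.6, 0.2]
finger_gap: 0.5
finger_force: 0.0
```

```bash
python3 look.py 5
python3 - <<'E'
from h import *
p=np.load("jig.npy");c=pickle.load(open("pics/wrist5.pkl","rb"));s=pickle.load(open("pics/side5.pkl","rb"))
q=proj(c,jw(p,[(0,0,90)]))[0].astype(int);print(q)
a=c["pixels"][max(q[1]-60,0):q[1]+60,q[0]-100:q[0]+100,::-1];b=s["pixels"][205:280,270:345,::-1]
cv2.imwrite("pics/f5.png",np.vstack([cv2.resize(a,(800,480 if a.shape[0]==120 else a.shape[0]*4),interpolation=2)[:300],np.pad(cv2.resize(b,(300,300),interpolation=2),((0,0),(0,500),(0,0)))]))
print(a.shape)
for z in(90,97):print(z,proj(c,jw(p,[(4,50,z),(4,-50,z),(-4,-50,z),(-4,50,z)])).round(1).tolist(),proj(s,jw(p,[(0,50,z),(0,-50,z)])).round(1).tolist())
h=cv2.cvtColor(c["pixels"],cv2.COLOR_RGB2HSV);m=(h[...,0]>15)&(h[...,0]<30)&(h[...,1]>120)&(h[...,2]>60)
for r in range(q[1]-20,q[1]+20,2):
    x=np.flatnonzero(m[r,q[0]-90:q[0]+90])+q[0]-90;print(r,x.min() if len(x) else None,x.max() if len(x) else None,len(x),h[r,q[0],2])
E
```

```text
[515.79338001  54.3825574  177.48086907] [-0.04395883 -0.62115782  0.15496951]
wrist [[262.6, 88.6], [385.5, 88.4], [264.3, 89.4], [383.8, 89.3]]
side [[301.4, 233.9], [303.2, 208.7], [301.4, 236.2], [303.2, 210.9]]
[324  89]
(120, 200, 3)
90 [[264.1, 84.4], [384.0, 84.2], [383.6, 94.3], [264.6, 94.5]] [[301.4, 236.2], [303.2, 210.9]]
97 [[262.4, 83.4], [385.7, 83.2], [385.2, 93.6], [262.9, 93.8]] [[301.4, 233.9], [303.2, 208.7]]
69 None None 0 89
71 None None 0 90
73 None None 0 92
75 None None 0 94
77 None None 0 81
79 None None 0 92
81 None None 0 86
83 None None 0 63
85 268 363 42 143
87 267 386 120 215
89 267 386 120 215
91 267 386 120 215
93 267 386 120 215
95 268 386 119 202
97 274 381 69 98
99 279 376 62 65
101 None None 0 62
103 None None 0 64
105 None None 0 63
107 None None 0 63
```

View pics/f5.png

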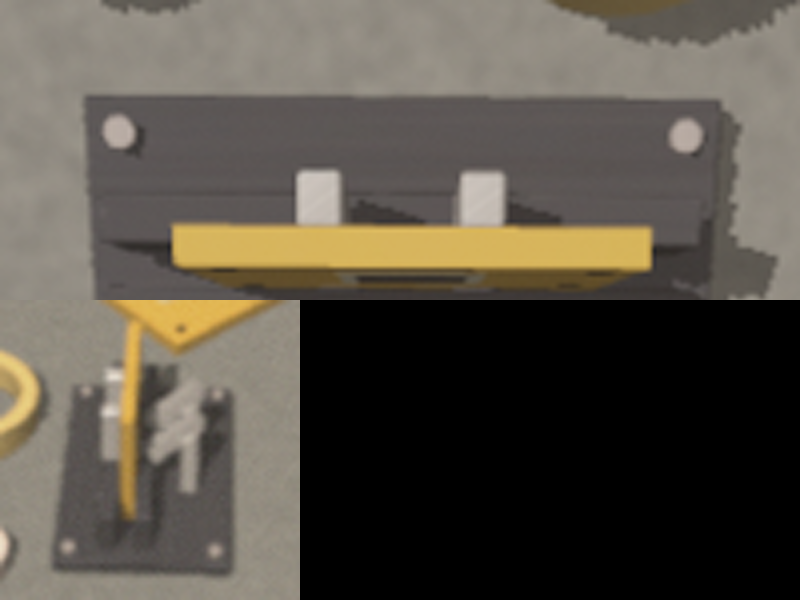

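The top edge width of 120 px again gives z≈90, against 123 px if it were riding on the keys. The cheek only moved about 2 mm within its slack. I'll touch the top lightly to confirm the height and make sure it is down.

play_rows(
  translation=[
    [0.04, 0.01, 0],
    [0.093, 0.022, 0],
    [0.093, 0.022, 0],
    [0.093, 0.022, -0.04],
    [0.093, 0.022, -0.07],
    [0.093, 0.022, -0.08],
    [0.093, 0.022, -0.082],
    [0.093, 0.022, -0.084],
    [0.093, 0.022, -0.0855],
    [0.093, 0.022, -0.0855],
  ],
  yaw=[0, 0, 0, 0, 0, 0, 0, 0, 0, 0],
)

```text
clock: 11.42
eef_pos: [608.3, 76.0, 92.3]
eef_rot: [3.142, -0.001, 0.243]
wrist_force: [-0.1, 0.4, -0.1]
finger_gap: 0.3
finger_force: 0.0
```

play_rows(
  translation=[
    [0, 0, -0.001],
    [0, 0, -0.002],
    [0, 0, -0.002],
  ],
  yaw=[0, 0, 0],
)

```text
clock: 11.8
eef_pos: [608.4, 76.0, 90.3]
eef_rot: [3.142, -0.001, 0.243]
wrist_force: [-0.4, 0.1, 4.3]
finger_gap: 0.4
finger_force: 1.8
```

Contact comes at z≈90.3, so the cheek is fully down. I'll retreat and hand in.

play_rows(
  translation=[
    [0, 0, 0.03],
    [0, 0, 0.08],
    [0, 0, 0.12],
    [0, 0, 0.12],
    [0, 0, 0.12],
  ],
  yaw=[0, 0, 0, 0, 0],
)

```text
clock: 12.42
eef_pos: [607.8, 75.9, 208.9]
eef_rot: [-3.141, 0.001, 0.243]
wrist_force: [-1.4, 0.6, -0.4]
finger_gap: 0.3
finger_force: 0.0
```

```bash
python3 -c "
from cell import telemetry,manip
print(telemetry.read_state()['wrist_force']);print(manip.sign_off())"
```

```text
[-1.37289088  0.55512235 -0.39303165]
the job is handed in; nothing more can be done
None
```

The cheek stands upright in the slot, notches over both keys, top at z≈90 mm by touch; it dropped onto them when tipped up, so beyond a ~2 mm shift in a check push it needed no sliding, and the job was handed in at about 12.5 s.

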